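# Brick-stack the brake trays and pin them

## Task

Stack the two loose brake trays on the tray that is screwed to the counter, brick fashion: the first one step towards the chute, the second one step back so that it stands straight above the bottom tray, each seated down on the rims of the tray below with that tray's raised end lip in its groove. Then lock the stack with the steel pin: put it down through the free eye of the top tray and on through the eye of the bottom tray, at the end away from the chute, until its collar rests on the top lug. Leave the other parts on the counter where they are.

Things in the scene. Friction and masses are not known exactly. Their poses are not given: they have to be found in the camera images.
- base_tray: bottom tray, screwed to the counter, roughly crosswise before the robot; +y points to the chute at the counter's left edge. All three trays: grey plastic, open, a flat ski brake inside; 54 mm wide (x), 160 mm long (y) plus end lugs, rims 30 mm high. Origin: centre of underside, z up. Same either way round. On each end wall a rounded lip 40 mm wide, 72 to 80 mm from the centre, stands 6 mm above the rims.
- base_eye (a point): centre of the eye in the bottom tray's lug at the end away from the chute, at the lug's top face. Each tray has such a lug on both ends: 6 mm thick, 28 mm wide, 26 mm long, its top 28 mm above the tray's underside, with a vertical 15 mm eye 92 mm from the tray's centre along y.
- tray_a: loose tray like the bottom one, 0.2 to 0.5 kg, at one side of the counter, its length roughly along the robot's x; either loose tray may be the middle one. Each tray's underside has two cross grooves, centred 46 mm either side of the centre (14 mm along y, 46 mm along x, 7 mm deep).
- tray_b: the other loose tray, identical, on the other side of the counter. A tray 30 mm lengthwise off the one below takes that tray's lip in a groove with 3 mm play all round and sits on its rims, underside 30 mm above the lower tray's underside; elsewhere it rides 6 mm high on a lip.
- pin: steel locking pin, upright in its stand, 80 g: a 6 mm rod reaching 76 mm below the collar, with a tapered tip; collar 22 mm across and 4 mm thick; above it a round grip 16 mm across up to 40 mm above the collar's underside. Origin: centre of the collar's underside; z up along the pin.
- pin_tip (a point): the pin's lower tip, 76 mm below its origin.
- pin_stand: fixed dark steel tube, 30 mm across, 82 mm high, with a bore of 11 mm in which the pin hangs by its collar; foot plate 50 mm square. Origin: centre of its foot; z up.
- heel_housing: bystander: cracked grey heel housing, 50 x 62 mm, 46 mm high. Origin: centre of its underside.
- toe_cup: bystander: red plastic toe cup, 55 x 58 mm, 42 mm high. Origin: centre of its underside.
- drill_guide: bystander: brass drill guide plate, 50 x 110 mm, 32 mm high with its knob. Origin: centre of its underside.
- screwdriver: bystander: screwdriver lying on the counter beyond the bottom tray, about 200 mm long.
- screw_jar: bystander: small jar, 60 mm across, 75 mm high. Origin: centre of its underside.
- wax_block: bystander: pale block of ski wax, 45 x 90 mm, 30 mm high. Origin: centre of its underside.
Things that resemble listed ones, but are neither listed nor needed, are in the scene too. Leave any orange look-alike of the pin alone.

How it is judged:
By the outcome, as a careful person would: the job done as asked, in the order asked, and still so for the second after the job is handed in, with the robot touching nothing.
It also fails if it takes over 72 s, if anything falls off the work surface, if the arm or the gripper's body presses on something with over 40 N, if the wrist force passes 120 N, or if a joint passes its speed limit or range.

## Robot

A 7-joint arm with a two-finger parallel gripper is mounted at the origin on the work surface. World frame = base frame: x ahead of the robot, y to its left, z up, the work surface at z = 0. Lengths are in m, angles in rad, forces in N, time in s.
With the tool pointing down it reaches from about 0.4 to 0.85 m from the base axis. Payload 10.4 kg.
Tool frame: the origin (TCP) lies on the mounting face of the last link; the fingertips stand r.tips_ahead ahead of it and the grasp point (between the pads) lies 164 mm ahead of it (r.tips_ahead is the distance from the TCP to the fingertips, in m); z points along the fingers, y is the line along which they close (so a half turn about z gives the same grasp; the last joint's range is limited). The gripper opens to 87 mm and grips with 3 to 60 N. Pads are 19 mm wide; open, the fingers measure 117 mm over their backs; the gripper's body (75 mm by 190 mm) begins 51 mm behind the grasp point.
Start: joints at [-0.023, 0.332, -0.065, 1.46, 0.022, 1.35, -0.088], TCP at [0.625, 0, 0.405] pointing down, gripper open.
Joint ranges: [-2.6, 2.6], [-0.5, 2.12], [-1.47, 1.34], [0.16, 2.42], [-1.27, 4.41], [0.06, 2.06], [-2.6, 2.6]. Speed limits (rad/s): [2.22, 2.22, 2.79, 2.79, 3.14, 3.14, 3.14].

## Interface

Orientations are given as a unit quaternion [x, y, z, w].
In Python, from bench import telemetry, imaging, job, r gives the robot as it stands.
- The arm moves only by the tool move_arm, never from a script. Its argument "steps" is a list of rows, each an object of numbers: "dx", "dy", "dz": the shift along the tool's x, y, z in cm; "spin": the turn about the tool's z in rad. In form: [{"dx": .., "dy": .., "dz": .., "spin": ..}, ...]. A call has 1 to 12 rows; each row shifts and turns the commanded pose from where the row before left it, along the tool's axes as they then stand; what a row does not reach is not made up. A row lasts 1/10 s, in which the tool goes at most 50 mm and 8.59 degrees, less where a joint would pass 70% of its speed; a pose out of reach is approached as far as the arm can. A call with a gripper value outside its range is refused whole. "claw" is the finger opening in cm, from 0 to 8.7, set as the call begins (left out, the last holds). The fingers move at their own pace and stop on an object; "squeeze" is the grip in N (left out, the last holds). Time passes only in rows, so rows that do not move let the fingers close. It gives the time, the measured TCP pose, the force, the opening and the grip force at its end, in the units of the state.
- telemetry.read_state(): the state, without advancing time (a new reading comes with each control period).
- imaging.camera(name): name is "scene" or "side" or "wrist"; returns a dict with "img" (400x640x3 uint8, red, green, blue), "camera_matrix" (3x3 intrinsics, pixels), "R" (3x3) and "t" (3): a world point X has camera coordinates R X + t. Camera axes: x right, y down, z forward; pixel columns grow to the right and rows downward; lengths in m; the calibration is good to about 2 mm. A picture is of the moment at which its call begins. There is no depth.
- job.close_job(): hands the job in; it is judged then, once.
The state is a dict: "time": time; "joint_positions": joint angles; "joint_vel": joint speeds; "joint_torque": joint torques, N m; "ee_pos": TCP position; "eef_rot": TCP orientation; "ft_force": force on the tool from outside, world axes, zero at the start; "torque": the same for the moment, N m; "width": finger opening in m; "grip_force": force on a finger pad.
Only numpy, scipy, OpenCV 4.12 (cv2) and the standard library are available. Lean on these libraries where they do the work, as an engineer would, in place of code of your own. Each camera call takes 0.05 s, during which the arm holds its last target. There are 200 camera calls.

## Working session

There is one attempt and no reset: what is moved stays moved. The work goes in short steps, Python scripts to look and compute and a tool call to move; the robot and the scene stay as the last step left them, time stands still between calls to the robot, and variables do not carry over. Pictures are saved under pics/ and viewed, at most 10 in all, crops included, and the job is handed in when it is done.

Besides the shell and the picture viewer there is one more tool, called after ">>>" by a JSON object that holds its "fn" and its "kwargs", one argument or row to a line. move_arm: Moves the arm, as the interface text tells. Its arguments: {"type":"object","properties":{"steps":{"type":"array","items":{"type":"object","properties":{"dx":{"type":"number"},"dy":{"type":"number"},"dz":{"type":"number"},"spin":{"type":"number"}}}},"claw":{"type":"number"},"squeeze":{"type":"number"}},"required":["steps"]}

```bash
mkdir -p pics; ls; cat > h.py <<'E'
import numpy as np, cv2, pickle
from bench import telemetry, imaging, job, r
def shot(n, tag):
    c=imaging.camera(n); pickle.dump(c,open(f'pics/{tag}.pkl','wb')); cv2.imwrite(f'pics/{tag}.png',c['img'][:,:,::-1]); return c
def load(tag): return pickle.load(open(f'pics/{tag}.pkl','rb'))
def proj(c,X):
    X=np.atleast_2d(X); p=(np.array(c['R'])@X.T).T+c['t']; q=(np.array(c['camera_matrix'])@p.T).T; return q[:,:2]/q[:,2:]
def ray(c,uv):
    R=np.array(c['R']); d=R.T@np.linalg.solve(np.array(c['camera_matrix']),[uv[0],uv[1],1.]); return -R.T@np.array(c['t']), d
def plane(c,uv,z):
    o,d=ray(c,uv); return o+d*(z-o[2])/d[2]
def tri(c1,u1,c2,u2):
    o1,d1=ray(c1,u1);o2,d2=ray(c2,u2)
    s=np.linalg.lstsq(np.c_[d1,-d2],o2-o1,rcond=None)[0]; a=o1+d1*s[0];b=o2+d2*s[1]; return (a+b)/2,np.linalg.norm(a-b)
E
python3 - <<'E'
from h import *
a=shot('scene','sc');b=shot('side','si');w=shot('wrist','w0')
for c in(a,b,w): print(np.round(-np.array(c['R']).T@c['t'],3), np.round(c['R'],2).tolist(), c['camera_matrix'][0][0])
print(telemetry.read_state(), r.tips_ahead)
cv2.imwrite('pics/two.png',cv2.resize(np.vstack([a['img'],b['img']])[:,:,::-1],(480,600)))
E
```

```text
pics
[1.463 0.234 0.816] [[-0.25, 0.97, 0.01], [0.62, 0.16, -0.77], [-0.75, -0.18, -0.64]] 519.3820887474858
[-0.029 -0.689  0.681] [[0.75, -0.66, 0.01], [-0.35, -0.41, -0.84], [0.56, 0.63, -0.54]] 431.4082772236836
[0.624 0.072 0.384] [[1.0, 0.0, -0.0], [0.0, -0.96, 0.26], [-0.0, -0.26, -0.96]] 305.7881738995665
{'time': 0.15, 'joint_positions': array([-0.02263177,  0.33272276, -0.06470084,  1.46071778,  0.02159781,
        1.34991916, -0.08853115]), 'joint_vel': array([-0.00107047, -0.00032303, -0.00059839, -0.00338928, -0.00039307,
       -0.00093548, -0.00072536]), 'joint_torque': array([ 1.82067095e-03, -6.23630190e+01,  2.54254905e-02, -3.90143681e+01,
       -6.11935230e-02,  3.71907104e-02, -1.53469024e-06]), 'ee_pos': array([6.24907894e-01, 2.88394262e-05, 4.04153691e-01]), 'eef_rot': array([ 7.07100598e-01,  7.07112761e-01, -3.94049014e-04, -3.63254151e-04]), 'ft_force': array([ 0.27370119, -0.11112105, -0.45064472]), 'torque': array([-0.02512023,  0.00778363, -0.00711799]), 'grip_force': 0.0, 'width': 0.08728241971099401} 0.1822
```

View pics/sc.png

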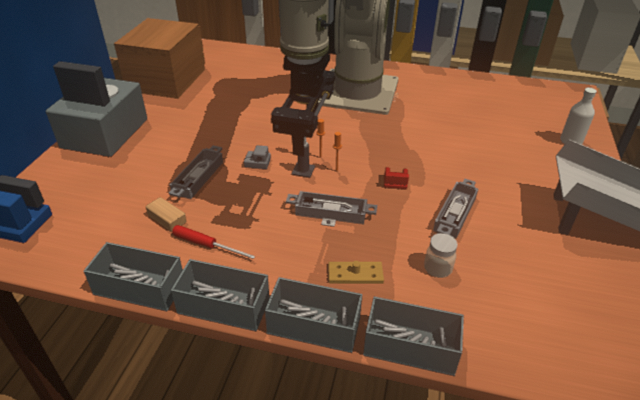

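View pics/si.png

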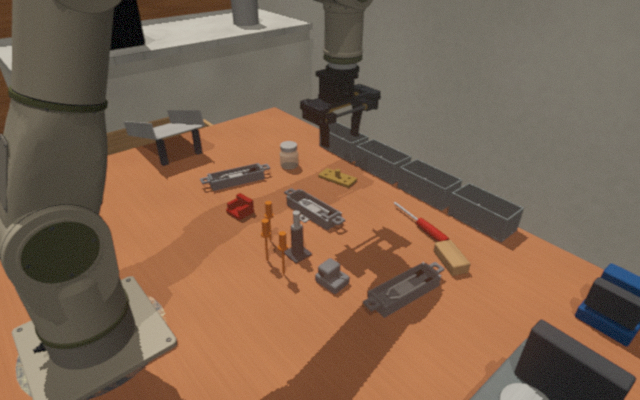

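View w0.

The scene view shows the base tray at (332,207), the loose trays at (198,172) and (456,207), the jar at (441,255) by the right tray, and the gripper hiding the pin stand at about (304,155), with orange look-alikes at (320,130) and (337,140). In the side view the stand with its steel-grey pin is at (297,230). Orange look-alikes are at (268,210), (266,230) and (283,242).

View pics/w0.png

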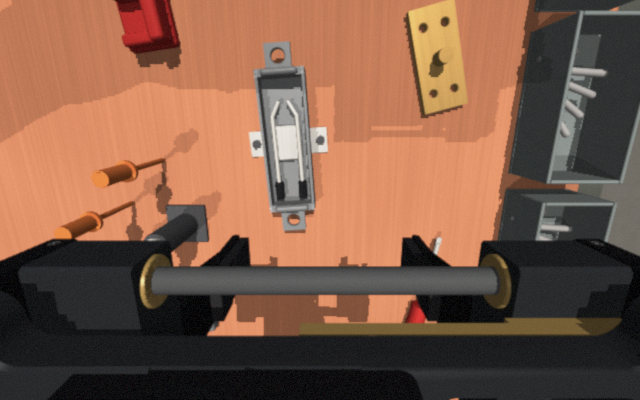

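The wrist view (right = +x, up = +y) shows the base tray whole, with eyes at about (277,55) and (294,219). The stand's foot is at (188,222), and orange look-alikes lie at (115,173) and (78,225).

```bash
python3 - <<'E'
from h import *
a,b,w=load('sc'),load('si'),load('w0')
P=lambda *x:print(*[np.round(i,4) for i in x])
P('base eyes w',plane(w,(277,55),.028),plane(w,(294,219),.028))
P(*tri(w,(277,55),a,(373,210)));P(*tri(w,(294,219),a,(294,207)))
P('stand foot w',plane(w,(188,222),0.004)); 
P('pin top side',plane(b,(297,213),.118), 'foot side',plane(b,(297,256),0))
for n,l in (('A -y',((220,152),(174,193))),('B +y',((471,184),(440,230)))): 
  for u in l: P(n,plane(a,u,.028))
for n,l in (('A',((371,305),(437,270))),('B',((208,182),(265,168)))): 
  for u in l: P(n,'side',plane(b,u,.028))
P('orange scene heads',plane(a,(320,127),.1),plane(a,(337,138),.1),'side',plane(b,(268,205),.1),plane(b,(266,222),.1),plane(b,(283,235),.1))
P('or tri',*tri(b,(283,235),w,(78,225)),*tri(b,(266,222),w,(78,225)),*tri(b,(268,205),w,(102,178)),*tri(b,(266,222),w,(102,178)))
P('jar',plane(a,(441,243),.075),'wax',plane(a,(166,213),.03),'heel',plane(a,(258,157),.04))
E
```

```text
Traceback (most recent call last):
numpy._core._exceptions._UFuncNoLoopError: ufunc 'multiply' did not contain a loop with signature matching types (dtype('<U11'), dtype('float64')) -> None
```

```bash
cat >> h.py <<'E'
def P(*x): print(*[i if isinstance(i,str) else np.round(i,4) for i in x])
E
python3 - <<'E'
from h import *
a,b,w=load('sc'),load('si'),load('w0')
P('base eyes w',plane(w,(277,55),.028),plane(w,(294,219),.028))
P(*tri(w,(277,55),a,(373,210)));P(*tri(w,(294,219),a,(294,207)))
P('stand foot w',plane(w,(188,222),0.004)); 
P('pin top side',plane(b,(297,213),.118), 'foot side',plane(b,(297,256),0))
for n,l in (('A -y',((220,152),(174,193))),('B +y',((471,184),(440,230)))): 
  for u in l: P(n,plane(a,u,.028))
for n,l in (('A',((371,305),(437,270))),('B',((208,182),(265,168)))): 
  for u in l: P(n,'side',plane(b,u,.028))
P('orange scene heads',plane(a,(320,127),.1),plane(a,(337,138),.1),'side',plane(b,(268,205),.1),plane(b,(266,222),.1),plane(b,(283,235),.1))
P('or tri',*tri(b,(283,235),w,(78,225)),*tri(b,(266,222),w,(78,225)),*tri(b,(268,205),w,(102,178)),*tri(b,(266,222),w,(102,178)))
P('jar',plane(a,(441,243),.075),'wax',plane(a,(166,213),.03),'heel',plane(a,(258,157),.04))
E
```

```text
base eyes w [0.573  0.1407 0.028 ] [ 0.5862 -0.0424  0.028 ]
[0.5719 0.1428 0.0223] 0.002
[ 0.5834 -0.0461  0.0013] 0.0094
stand foot w [ 0.4448 -0.0544  0.004 ]
pin top side [ 0.4468 -0.0561  0.118 ] foot side [ 0.4384 -0.062   0.    ]
A -y [ 0.456  -0.2785  0.028 ]
A -y [ 0.6381 -0.3187  0.028 ]
B +y [0.424  0.3581 0.028 ]
B +y [0.605  0.2967 0.028 ]
A side [ 0.4409 -0.2993  0.028 ]
A side [ 0.6243 -0.3233  0.028 ]
B side [0.4217 0.3335 0.028 ]
B side [0.5943 0.2955 0.028 ]
orange scene heads [ 0.3818 -0.0299  0.1   ] [0.4191 0.0226 0.1   ] side [0.4297 0.0345 0.1   ] [ 0.3876 -0.0184  0.1   ] [ 0.3888 -0.0808  0.1   ]
or tri [ 0.3894 -0.0438  0.0862] 0.044 [ 0.3848 -0.0238  0.1042] 0.0012 [0.4218 0.0227 0.1098] 0.0006 [0.402  0.0137 0.0771] 0.0103
jar [0.6934 0.2975 0.075 ] wax [ 0.7086 -0.3031  0.03  ] heel [ 0.4669 -0.1696  0.04  ]
```

Measured so far: base eyes 184 mm apart (correct), tray A centre about (0.54,-0.305), tray B about (0.51,0.32).

The pin could be confused with these candidates in the side view:
- grey pin at (297,213) in the dark tube
- orange at (268,205)
- orange at (266,222)
- orange at (283,235)

I choose the grey one at world (0.446,-0.056). Now I go to look at tray A from above.

>>> {"fn": "move_arm", "kwargs": {
  "steps": [
    {"dx":-3.75,"dy":-2.4},
    {"dx":-3.75,"dy":-2.4},
    {"dx":-3.75,"dy":-2.4},
    {"dx":-3.75,"dy":-2.4},
    {"dx":-3.75,"dy":-2.4},
    {"dx":-3.75,"dy":-2.4},
    {"dx":-3.75,"dy":-2.4},
    {"dx":-3.75,"dy":-2.4}
  ]
}}

```text
$.steps[0]: bad value
```

>>> {"fn": "move_arm", "kwargs": {
  "steps": [
    {"spin":0.145},
    {"spin":0.145},
    {"spin":0.145},
    {"spin":0.145},
    {"spin":0.145},
    {"spin":0.145},
    {"spin":0.145},
    {"spin":0.145},
    {"spin":0.145},
    {"spin":0.145},
    {"spin":0.145},
    {"spin":0.145}
  ]
}}

```text
$.steps[0]: bad value
```

```bash
python3 - <<'E'
from h import *
w=shot('wrist','w1');s=shot('scene','sc1');si=shot('side','si1')
w0=load('w0')
crop=cv2.resize(si['img'][190:280,240:360],(480,360),interpolation=cv2.INTER_CUBIC)
im=np.zeros((600,800,3),np.uint8); im[:400,:640]=0
im[:300,:480]=cv2.resize(w['img'],(480,300)); 
im[300:,:400]=cv2.resize(si['img'][190:280,240:300+0],(400,300),interpolation=cv2.INTER_CUBIC)
im[300:,400:]=cv2.resize(s['img'][100:190,240:360],(400,300),interpolation=cv2.INTER_CUBIC)
cv2.imwrite('pics/c1.png',im[:,:,::-1])
st=telemetry.read_state();P(st['ee_pos'],st['joint_positions'],st['time'])
E
```

```text
[0.625  0.     0.4045] [-0.0226  0.3325 -0.0647  1.4604  0.0216  1.3499 -0.0885] 0.3
```

View pics/c1.png

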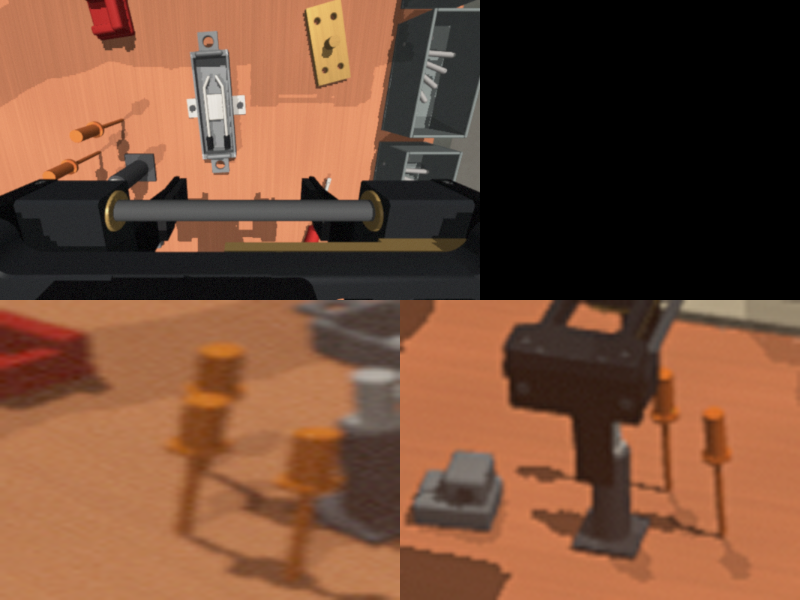

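The moves were refused, perhaps because every row needs all four keys. The lower-left crop shows three orange upright look-alikes and the grey pin hanging in the dark tube at right (side px about 297,215), so the choice is confirmed.

>>> {"fn": "move_arm", "kwargs": {
  "steps": [
    {"dx":-3.75,"dy":-2.4,"dz":0,"spin":0},
    {"dx":-3.75,"dy":-2.4,"dz":0,"spin":0},
    {"dx":-3.75,"dy":-2.4,"dz":0,"spin":0},
    {"dx":-3.75,"dy":-2.4,"dz":0,"spin":0},
    {"dx":-3.75,"dy":-2.4,"dz":0,"spin":0},
    {"dx":-3.75,"dy":-2.4,"dz":0,"spin":0},
    {"dx":-3.75,"dy":-2.4,"dz":0,"spin":0},
    {"dx":-3.75,"dy":-2.4,"dz":0,"spin":0}
  ]
}}

```text
time: 1.1
ee_pos: [0.4317, -0.3013, 0.405]
eef_rot: [0.707, 0.707, 0.0, 0.0]
ft_force: [1.0, -0.2, -0.2]
width: 0.0872
grip_force: 0.0
```

>>> {"fn": "move_arm", "kwargs": {
  "steps": [
    {"dx":0,"dy":0,"dz":0,"spin":0.145},
    {"dx":0,"dy":0,"dz":0,"spin":0.145},
    {"dx":0,"dy":0,"dz":0,"spin":0.145},
    {"dx":0,"dy":0,"dz":0,"spin":0.145},
    {"dx":0,"dy":0,"dz":0,"spin":0.145},
    {"dx":0,"dy":0,"dz":0,"spin":0.145},
    {"dx":0,"dy":0,"dz":0,"spin":0.145},
    {"dx":0,"dy":0,"dz":0,"spin":0.145},
    {"dx":0,"dy":0,"dz":0,"spin":0.145},
    {"dx":0,"dy":0,"dz":0,"spin":0.145},
    {"dx":0,"dy":0,"dz":0,"spin":0.145},
    {"dx":0,"dy":0,"dz":0,"spin":0.145}
  ]
}}

```text
time: 2.3
ee_pos: [0.433, -0.2999, 0.4048]
eef_rot: [0.996, -0.087, 0.0, -0.0]
ft_force: [-0.4, 0.4, -0.1]
width: 0.0869
grip_force: 0.0
```

```bash
cat >> h.py <<'E'
def eyes(c,z=.028,lo=60,hi=900):
    im=c['img'].astype(int); m=((im[:,:,0]-im[:,:,2])>0.25*im.max(2)+5).astype(np.uint8)*255
    cs,h=cv2.findContours(m,cv2.RETR_LIST,cv2.CHAIN_APPROX_NONE); out=[]
    for k in cs:
        A=cv2.contourArea(k); (x,y),r_=cv2.minEnclosingCircle(k)
        if lo<A<hi and A>.55*np.pi*r_*r_ and y<300:
            M=cv2.moments(k); u=(M['m10']/M['m00'],M['m01']/M['m00']); out.append((u,A,plane(c,u,z)))
    return out
E
python3 - <<'E'
from h import *
w=shot('wrist','w2')
for e in eyes(w): P('w2',*e)
for e in eyes(load('w0')): P('w0',*e)
E
```

```text
w2 [318.3667 173.9211] 95.0 [ 0.4472 -0.2945  0.028 ]
w0 [293.3535 219.1253] 82.5 [ 0.5854 -0.0426  0.028 ]
w0 [277.3139  55.3576] 137.5 [0.5733 0.1404 0.028 ]
```

View pics/w2.png

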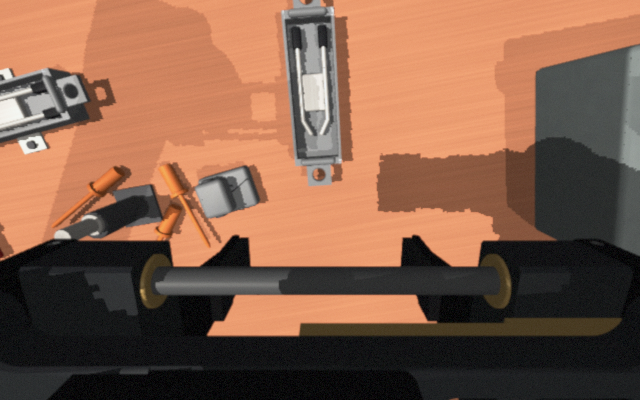

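The view shows tray A with its near eye at (318,174); the far eye is cut off at the top near (306,3). The heel housing is at (228,190) and the grinder block is at the right, clear of the gripper. I step forward to see both eyes, which also gives a second view.

>>> {"fn": "move_arm", "kwargs": {
  "steps": [
    {"dx":3.0,"dy":0,"dz":0,"spin":0},
    {"dx":3.0,"dy":0,"dz":0,"spin":0},
    {"dx":0,"dy":0,"dz":0,"spin":0}
  ]
}}

```text
time: 2.65
ee_pos: [0.495, -0.3092, 0.4039]
eef_rot: [0.997, -0.082, 0.0, -0.0]
ft_force: [-0.5, 1.2, -0.3]
width: 0.0874
grip_force: 0.0
```

```bash
python3 - <<'E'
from h import *
w=shot('wrist','w3')
E=eyes(w)
for e in E: P('w3',*e)
w2=load('w2')
for e in E: 
    p=tri(w2,(318.37,173.92),w,e[0]); P('tri',*p)
st=telemetry.read_state(); P(st['ee_pos'],st['eef_rot'])
if len(E)==2:
    c=(E[0][2]+E[1][2])/2; d=E[0][2]-E[1][2]; print(c,d,np.linalg.norm(d),np.arctan2(d[1],d[0]))
E
```

```text
w3 [319.5611 224.352 ] 80.5 [ 0.4474 -0.2944  0.028 ]
w3 [309.6832  62.5   ] 131.0 [ 0.6293 -0.3145  0.028 ]
tri [ 0.447  -0.2944  0.0267] 0.0001
tri [ 0.5335 -0.3239  0.57  ] 0.0024
[ 0.4934 -0.3097  0.404 ] [ 9.966e-01 -8.240e-02 -5.000e-04 -1.000e-04]
[ 0.53832536 -0.30447737  0.028     ] [-0.18185949  0.02007147  0.        ] 0.18296376462763422 3.0316695283071478
```

```bash
cat >> h.py <<'E'
def go(x,y,z,th):
    st=telemetry.read_state(); q=st['eef_rot']; p=st['ee_pos']; t0=2*np.arctan2(q[1],q[0])
    s=-((th-t0+np.pi)%(2*np.pi)-np.pi); d=np.array([x,y])-p[:2]
    P('now',p,'th',t0,'| spin first',s,'dx,dy,dz cm',100*(d@[np.cos(th),np.sin(th)]),100*(d@[np.sin(th),-np.cos(th)]),100*(p[2]-z),'t',st['time'])
E
python3 -c "
from h import *
go(.5383,-.3045,.187,-.110)"
```

```text
now [ 0.4934 -0.3097  0.404 ] th -0.1649 | spin first -0.0549 dx,dy,dz cm 4.4092 -1.0056 21.7023 t 2.7
```

>>> {"fn": "move_arm", "kwargs": {
  "steps": [
    {"dx":0,"dy":0,"dz":0,"spin":-0.055},
    {"dx":2.2,"dy":-0.5,"dz":0,"spin":0},
    {"dx":2.2,"dy":-0.5,"dz":2.7,"spin":0},
    {"dx":0,"dy":0,"dz":4,"spin":0},
    {"dx":0,"dy":0,"dz":4,"spin":0},
    {"dx":0,"dy":0,"dz":3,"spin":0},
    {"dx":0,"dy":0,"dz":2,"spin":0},
    {"dx":0,"dy":0,"dz":0,"spin":0},
    {"dx":0,"dy":0,"dz":0,"spin":0}
  ]
}}

```text
time: 3.6
ee_pos: [0.5367, -0.3055, 0.2486]
eef_rot: [0.998, -0.057, 0.0, 0.0]
ft_force: [0.7, -0.2, 1.0]
width: 0.0873
grip_force: 0.0
```

```bash
python3 -c "
from h import *
go(.5383,-.3045,.187,-.110)"
```

```text
now [ 0.5367 -0.3055  0.2486] th -0.1136 | spin first -0.0036 dx,dy,dz cm 0.1469 -0.1126 6.1588 t 3.6
```

>>> {"fn": "move_arm", "kwargs": {
  "steps": [
    {"dx":0.15,"dy":-0.1,"dz":1.5,"spin":-0.003},
    {"dx":0,"dy":0,"dz":1.5,"spin":0},
    {"dx":0,"dy":0,"dz":1.5,"spin":0},
    {"dx":0,"dy":0,"dz":1.0,"spin":0},
    {"dx":0,"dy":0,"dz":0.6,"spin":0},
    {"dx":0,"dy":0,"dz":0,"spin":0},
    {"dx":0,"dy":0,"dz":0,"spin":0}
  ]
}}

```text
time: 4.3
ee_pos: [0.5388, -0.3045, 0.187]
eef_rot: [0.998, -0.056, 0.0, 0.0]
ft_force: [-0.4, -0.6, -0.0]
width: 0.087
grip_force: 0.0
```

```bash
python3 -c "
from h import *
go(.5383,-.3045,.187,-.110)"
```

```text
now [ 0.5388 -0.3045  0.187 ] th -0.1113 | spin first -0.0013 dx,dy,dz cm -0.047 0.0057 0.0011 t 4.3
```

>>> {"fn": "move_arm", "kwargs": {
  "steps": [
    {"dx":0,"dy":0,"dz":0,"spin":0},
    {"dx":0,"dy":0,"dz":0,"spin":0},
    {"dx":0,"dy":0,"dz":0,"spin":0},
    {"dx":0,"dy":0,"dz":0,"spin":0},
    {"dx":0,"dy":0,"dz":0,"spin":0},
    {"dx":0,"dy":0,"dz":0,"spin":0}
  ],
  "claw": 4.5,
  "squeeze": 30
}}

```text
time: 4.9
ee_pos: [0.5386, -0.3044, 0.1869]
eef_rot: [0.998, -0.056, 0.0, 0.0]
ft_force: [-0.2, -0.8, 0.8]
width: 0.0539
grip_force: 30.0
```

Gripped (54 mm wide, as expected). I lift, then stop beside the base tray to look at it again before placing.

>>> {"fn": "move_arm", "kwargs": {
  "steps": [
    {"dx":0,"dy":0,"dz":-1.5,"spin":0},
    {"dx":0,"dy":0,"dz":-3.5,"spin":0},
    {"dx":0,"dy":0,"dz":-4.5,"spin":0},
    {"dx":0,"dy":0,"dz":-4.5,"spin":0},
    {"dx":-1.3,"dy":-3.6,"dz":-4.5,"spin":0},
    {"dx":-1.3,"dy":-3.6,"dz":-0.8,"spin":0},
    {"dx":-1.3,"dy":-3.6,"dz":0,"spin":0},
    {"dx":-1.3,"dy":-3.6,"dz":0,"spin":0},
    {"dx":-1.3,"dy":-3.6,"dz":0,"spin":0},
    {"dx":-1.3,"dy":-3.6,"dz":0,"spin":0},
    {"dx":-1.3,"dy":-3.6,"dz":0,"spin":0},
    {"dx":-1.3,"dy":-3.6,"dz":0,"spin":0}
  ]
}}

```text
time: 6.1
ee_pos: [0.4676, -0.011, 0.3736]
eef_rot: [0.998, -0.056, 0.0, 0.0]
ft_force: [0.8, 0.3, -3.8]
width: 0.0538
grip_force: 30.0
```

>>> {"fn": "move_arm", "kwargs": {
  "steps": [
    {"dx":0,"dy":0,"dz":0,"spin":-0.145},
    {"dx":0,"dy":0,"dz":0,"spin":-0.145},
    {"dx":0,"dy":0,"dz":0,"spin":-0.145},
    {"dx":0,"dy":0,"dz":0,"spin":-0.145},
    {"dx":0,"dy":0,"dz":0,"spin":-0.145},
    {"dx":0,"dy":0,"dz":0,"spin":-0.145},
    {"dx":0,"dy":0,"dz":0,"spin":-0.145},
    {"dx":0,"dy":0,"dz":0,"spin":-0.145},
    {"dx":0,"dy":0,"dz":0,"spin":-0.145},
    {"dx":0,"dy":0,"dz":0,"spin":-0.145},
    {"dx":0,"dy":0,"dz":0,"spin":-0.145},
    {"dx":0,"dy":0,"dz":0,"spin":-0.145}
  ]
}}

```text
time: 7.3
ee_pos: [0.4682, -0.0124, 0.3734]
eef_rot: [0.684, 0.729, -0.0, 0.0]
ft_force: [0.5, -0.0, -4.1]
width: 0.054
grip_force: 30.0
```

```bash
python3 - <<'E'
from h import *
go(.5,0,.36,1.637)
w=shot('wrist','w4'); w0=load('w0'); E0=eyes(w0)
for e in eyes(w):
    P('w4',*e)
    for f in E0: P('  tri',*tri(w,e[0],w0,f[0]))
E
```

```text
now [ 0.4682 -0.0124  0.3734] th 1.6345 | spin first -0.0025 dx,dy,dz cm 1.031 3.26 1.3405 t 7.3
w4 [426.9035 223.0036] 91.5 [ 0.5843 -0.0424  0.028 ]
  tri [ 0.5852 -0.0432  0.0257] 0.0002
  tri [0.5578 0.0599 0.2168] 0.1229
w4 [443.1598  42.6866] 158.5 [0.5721 0.1402 0.028 ]
  tri [0.559  0.0578 0.2169] 0.1221
  tri [0.573  0.1408 0.0255] 0.0
```

View pics/w4.png

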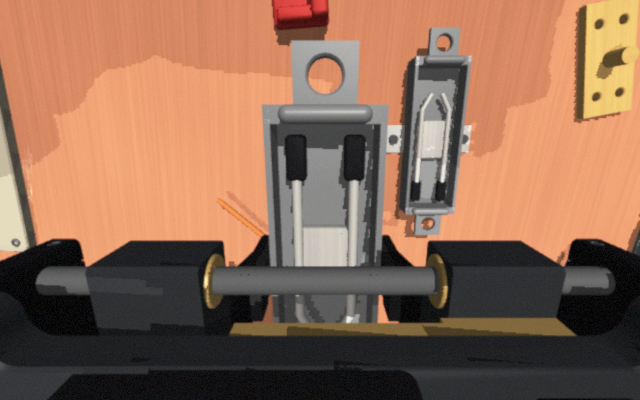

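The held tray is level with its far eye at (325,75); the base tray is at right, with eyes at (443,43) and (427,223). The triangulated base eyes are 184 mm apart at z about 0.026, as they should be.

```bash
python3 - <<'E'
from h import *
w=load('w4'); st=telemetry.read_state(); p=st['ee_pos']; th=1.6345
for e in eyes(w,.212,300,3000):
    d=(e[2]-p)[:2]; P(e[0],e[1],'along',d@[np.cos(th),np.sin(th)],'lat',d@[np.sin(th),-np.cos(th)])
go(.5771,.0787,.247,1.637)
E
```

```text
[324.6827  75.2874] 954.0 along 0.0915 lat -0.0005
now [ 0.4682 -0.0124  0.3734] th 1.6439 | spin first 0.0069 dx,dy,dz cm 8.3739 11.4727 12.6394 t 7.35
```

>>> {"fn": "move_arm", "kwargs": {
  "steps": [
    {"dx":1.7,"dy":2.3,"dz":0,"spin":0},
    {"dx":1.7,"dy":2.3,"dz":0,"spin":0},
    {"dx":1.7,"dy":2.3,"dz":0,"spin":0},
    {"dx":1.7,"dy":2.3,"dz":0,"spin":0},
    {"dx":1.6,"dy":2.3,"dz":2.6,"spin":0},
    {"dx":0,"dy":0,"dz":3,"spin":0},
    {"dx":0,"dy":0,"dz":3,"spin":0},
    {"dx":0,"dy":0,"dz":2.5,"spin":0},
    {"dx":0,"dy":0,"dz":1.5,"spin":0},
    {"dx":0,"dy":0,"dz":0,"spin":0},
    {"dx":0,"dy":0,"dz":0,"spin":0}
  ]
}}

```text
time: 8.45
ee_pos: [0.5789, 0.0782, 0.248]
eef_rot: [0.687, 0.727, 0.0, 0.0]
ft_force: [0.2, 0.3, -3.6]
width: 0.0539
grip_force: 30.0
```

```bash
python3 - <<'E'
from h import *
go(.5771,.0787,.218,1.637);go(.5771,.0787,.218,1.637)
E
```

```text
now [0.5789 0.0782 0.248 ] th 1.6277 | spin first -0.0093 dx,dy,dz cm 0.0574 -0.1773 3.0003 t 8.45
now [0.5789 0.0782 0.248 ] th 1.6277 | spin first -0.0093 dx,dy,dz cm 0.0574 -0.1773 3.0003 t 8.45
```

>>> {"fn": "move_arm", "kwargs": {
  "steps": [
    {"dx":0.05,"dy":-0.17,"dz":0.5,"spin":-0.005},
    {"dx":0,"dy":0,"dz":0.8,"spin":0},
    {"dx":0,"dy":0,"dz":0.6,"spin":0},
    {"dx":0,"dy":0,"dz":0.4,"spin":0},
    {"dx":0,"dy":0,"dz":0.2,"spin":0},
    {"dx":0,"dy":0,"dz":0,"spin":0}
  ]
}}

```text
time: 9.05
ee_pos: [0.5767, 0.0786, 0.2215]
eef_rot: [0.685, 0.729, -0.0, -0.0]
ft_force: [-0.1, 0.2, -4.4]
width: 0.0541
grip_force: 30.0
```

>>> {"fn": "move_arm", "kwargs": {
  "steps": [
    {"dx":0,"dy":0,"dz":0.2,"spin":0},
    {"dx":0,"dy":0,"dz":0.2,"spin":0},
    {"dx":0,"dy":0,"dz":0.1,"spin":0},
    {"dx":0,"dy":0,"dz":0,"spin":0},
    {"dx":0,"dy":0,"dz":0,"spin":0}
  ]
}}

```text
time: 9.55
ee_pos: [0.5768, 0.0786, 0.2169]
eef_rot: [0.684, 0.729, 0.0, 0.0]
ft_force: [0.8, 1.1, -4.0]
width: 0.0537
grip_force: 30.0
```

The lip is in the groove: z is 0.217, with no contact at the riding height of 0.223. I press down lightly and release.

>>> {"fn": "move_arm", "kwargs": {
  "steps": [
    {"dx":0,"dy":0,"dz":0.1,"spin":0},
    {"dx":0,"dy":0,"dz":0,"spin":0}
  ]
}}

```text
time: 9.75
ee_pos: [0.5768, 0.0787, 0.2168]
eef_rot: [0.684, 0.729, 0.0, 0.0]
ft_force: [-3.9, -0.4, 6.7]
width: 0.0539
grip_force: 30.0
```

>>> {"fn": "move_arm", "kwargs": {
  "steps": [
    {"dx":0,"dy":0,"dz":0,"spin":0},
    {"dx":0,"dy":0,"dz":0,"spin":0},
    {"dx":0,"dy":0,"dz":0,"spin":0},
    {"dx":0,"dy":0,"dz":0,"spin":0}
  ],
  "claw": 8.7
}}

```text
time: 10.15
ee_pos: [0.5769, 0.0787, 0.2159]
eef_rot: [0.684, 0.729, 0.0, 0.0]
ft_force: [0.2, 0.5, -0.0]
width: 0.0782
grip_force: 0.0
```

>>> {"fn": "move_arm", "kwargs": {
  "steps": [
    {"dx":0,"dy":0,"dz":-1.5,"spin":0},
    {"dx":0,"dy":0,"dz":-3,"spin":0},
    {"dx":0,"dy":0,"dz":-4.5,"spin":0},
    {"dx":0,"dy":0,"dz":-4.8,"spin":0},
    {"dx":0,"dy":0,"dz":-4.8,"spin":0},
    {"dx":0,"dy":0,"dz":0,"spin":0}
  ]
}}

```text
time: 10.75
ee_pos: [0.5777, 0.0788, 0.4106]
eef_rot: [0.685, 0.729, 0.005, 0.004]
ft_force: [1.1, 0.1, -1.0]
width: 0.0866
grip_force: 0.0
```

>>> {"fn": "move_arm", "kwargs": {
  "steps": [
    {"dx":3.8,"dy":-0.1,"dz":0,"spin":0},
    {"dx":3.8,"dy":-0.1,"dz":0,"spin":0},
    {"dx":3.8,"dy":-0.1,"dz":0,"spin":0},
    {"dx":3.8,"dy":-0.1,"dz":0,"spin":0},
    {"dx":3.8,"dy":-0.1,"dz":0,"spin":0},
    {"dx":3.8,"dy":-0.1,"dz":0,"spin":0}
  ]
}}

```text
time: 11.35
ee_pos: [0.556, 0.3072, 0.403]
eef_rot: [0.685, 0.729, 0.001, 0.0]
ft_force: [0.4, 0.1, -0.5]
width: 0.087
grip_force: 0.0
```

>>> {"fn": "move_arm", "kwargs": {
  "steps": [
    {"dx":0,"dy":0,"dz":0,"spin":-0.133},
    {"dx":0,"dy":0,"dz":0,"spin":-0.133},
    {"dx":0,"dy":0,"dz":0,"spin":-0.133},
    {"dx":0,"dy":0,"dz":0,"spin":-0.133},
    {"dx":0,"dy":0,"dz":0,"spin":-0.133},
    {"dx":0,"dy":0,"dz":0,"spin":-0.133},
    {"dx":0,"dy":0,"dz":0,"spin":-0.133},
    {"dx":0,"dy":0,"dz":0,"spin":-0.133},
    {"dx":0,"dy":0,"dz":0,"spin":-0.133},
    {"dx":0,"dy":0,"dz":0,"spin":0}
  ]
}}

```text
time: 12.35
ee_pos: [0.5564, 0.3056, 0.4027]
eef_rot: [0.154, 0.988, 0.0, 0.0]
ft_force: [0.1, 0.2, 0.2]
width: 0.087
grip_force: 0.0
```

```bash
python3 - <<'E'
from h import *
w=shot('wrist','w5')
E=eyes(w)
for e in E: P('w5',*e)
go(.51,.32,.187,2.84)
E
```

```text
w5 [337.7645 217.2196] 83.5 [0.599  0.3083 0.028 ]
w5 [329.7549  52.5257] 136.0 [0.4218 0.3537 0.028 ]
now [0.5564 0.3057 0.4026] th 2.8278 | spin first -0.0122 dx,dy,dz cm 4.8603 -0.0093 21.5575 t 12.4
```

```bash
python3 -c "
from h import *
go(.5104,.331,.187,2.891)"
```

```text
now [0.5564 0.3057 0.4026] th 2.8278 | spin first -0.0632 dx,dy,dz cm 5.0885 1.314 21.5575 t 12.4
```

>>> {"fn": "move_arm", "kwargs": {
  "steps": [
    {"dx":0,"dy":0,"dz":0,"spin":-0.06},
    {"dx":2.5,"dy":0.65,"dz":0,"spin":0},
    {"dx":2.5,"dy":0.65,"dz":2.5,"spin":0},
    {"dx":0,"dy":0,"dz":4,"spin":0},
    {"dx":0,"dy":0,"dz":4,"spin":0},
    {"dx":0,"dy":0,"dz":3,"spin":0},
    {"dx":0,"dy":0,"dz":2,"spin":0},
    {"dx":0,"dy":0,"dz":0,"spin":0},
    {"dx":0,"dy":0,"dz":0,"spin":0}
  ]
}}

```text
time: 13.3
ee_pos: [0.5115, 0.331, 0.2477]
eef_rot: [0.126, 0.992, 0.0, 0.0]
ft_force: [1.2, -0.1, -0.0]
width: 0.0869
grip_force: 0.0
```

```bash
python3 -c "
from h import *
w=shot('wrist','w6')
for e in eyes(w,.028,60,3000): P(*e,*tri(w,e[0],load('w5'),(329.75,52.53)))
go(.5104,.331,.187,2.891)"
```

```text
[324.2798  87.6097] 433.0 [0.4215 0.3535 0.028 ] [0.4213 0.3537 0.0259] 0.0004
now [0.5117 0.3312 0.2485] th 2.889 | spin first -0.002 dx,dy,dz cm 0.1201 -0.0486 6.1476 t 13.35
```

The second view gives the eye at z 0.026, which agrees. I go down and grip.

>>> {"fn": "move_arm", "kwargs": {
  "steps": [
    {"dx":0.1,"dy":-0.05,"dz":1.5,"spin":-0.002},
    {"dx":0,"dy":0,"dz":1.5,"spin":0},
    {"dx":0,"dy":0,"dz":1.5,"spin":0},
    {"dx":0,"dy":0,"dz":1.0,"spin":0},
    {"dx":0,"dy":0,"dz":0.6,"spin":0},
    {"dx":0,"dy":0,"dz":0,"spin":0},
    {"dx":0,"dy":0,"dz":0,"spin":0}
  ]
}}

```text
time: 14.05
ee_pos: [0.5103, 0.3307, 0.1861]
eef_rot: [0.124, 0.992, 0.0, 0.0]
ft_force: [-0.3, -0.6, -0.1]
width: 0.087
grip_force: 0.0
```

>>> {"fn": "move_arm", "kwargs": {
  "steps": [
    {"dx":0,"dy":0,"dz":0,"spin":0},
    {"dx":0,"dy":0,"dz":0,"spin":0},
    {"dx":0,"dy":0,"dz":0,"spin":0},
    {"dx":0,"dy":0,"dz":0,"spin":0},
    {"dx":0,"dy":0,"dz":0,"spin":0},
    {"dx":0,"dy":0,"dz":0,"spin":0}
  ],
  "claw": 4.5,
  "squeeze": 30
}}

```text
time: 14.65
ee_pos: [0.5102, 0.3306, 0.186]
eef_rot: [0.124, 0.992, 0.0, 0.0]
ft_force: [0.2, 0.1, 0.7]
width: 0.0538
grip_force: 30.0
```

>>> {"fn": "move_arm", "kwargs": {
  "steps": [
    {"dx":0,"dy":0,"dz":-1.5,"spin":0},
    {"dx":0,"dy":0,"dz":-3.5,"spin":0},
    {"dx":0,"dy":0,"dz":-4.5,"spin":0},
    {"dx":0,"dy":0,"dz":-4.5,"spin":0},
    {"dx":0,"dy":0,"dz":-4.5,"spin":0},
    {"dx":0,"dy":0,"dz":-0.8,"spin":0},
    {"dx":0,"dy":0,"dz":0,"spin":0}
  ]
}}

```text
time: 15.35
ee_pos: [0.5101, 0.3307, 0.3812]
eef_rot: [0.124, 0.992, 0.001, 0.001]
ft_force: [-0.4, -0.3, -3.1]
width: 0.0536
grip_force: 30.0
```

```bash
python3 -c "
from h import *
go(.48,.0488,.377,2.891)"
```

```text
now [0.5101 0.3307 0.3812] th 2.8929 | spin first 0.0019 dx,dy,dz cm -4.074 -28.0612 0.419 t 15.35
```

>>> {"fn": "move_arm", "kwargs": {
  "steps": [
    {"dx":-0.55,"dy":-4.3,"dz":0,"spin":0},
    {"dx":-0.55,"dy":-4.3,"dz":0,"spin":0},
    {"dx":-0.55,"dy":-4.3,"dz":0,"spin":0},
    {"dx":-0.55,"dy":-4.3,"dz":0,"spin":0},
    {"dx":-0.55,"dy":-4.3,"dz":0,"spin":0},
    {"dx":-0.55,"dy":-4.3,"dz":0,"spin":0},
    {"dx":-0.55,"dy":-4.3,"dz":0,"spin":0},
    {"dx":-0.55,"dy":-4.3,"dz":0,"spin":0}
  ]
}}

```text
time: 16.15
ee_pos: [0.4669, -0.0155, 0.377]
eef_rot: [0.124, 0.992, -0.0, -0.002]
ft_force: [0.7, -0.2, -2.7]
width: 0.0538
grip_force: 30.0
```

>>> {"fn": "move_arm", "kwargs": {
  "steps": [
    {"dx":0,"dy":0,"dz":0,"spin":0.14},
    {"dx":0,"dy":0,"dz":0,"spin":0.14},
    {"dx":0,"dy":0,"dz":0,"spin":0.14},
    {"dx":0,"dy":0,"dz":0,"spin":0.14},
    {"dx":0,"dy":0,"dz":0,"spin":0.14},
    {"dx":0,"dy":0,"dz":0,"spin":0.14},
    {"dx":0,"dy":0,"dz":0,"spin":0.14},
    {"dx":0,"dy":0,"dz":0,"spin":0.14},
    {"dx":0,"dy":0,"dz":0,"spin":0.136},
    {"dx":0,"dy":0,"dz":0,"spin":0}
  ]
}}

```text
time: 17.15
ee_pos: [0.4675, -0.0138, 0.3771]
eef_rot: [0.684, 0.729, -0.001, -0.001]
ft_force: [-0.1, -0.5, -3.0]
width: 0.0538
grip_force: 30.0
```

```bash
python3 - <<'E'
from h import *
go(.5791,.0488,.277,1.637)
w=shot('wrist','w7'); st=telemetry.read_state(); p=st['ee_pos']; q=st['eef_rot'];th=2*np.arctan2(q[1],q[0])
for e in eyes(w,.058): P('stack',*e)
for e in eyes(w,p[2]-.161,300,3000):
    d=(e[2]-p)[:2]; P(e[0],e[1],'along',d@[np.cos(th),np.sin(th)],'lat',d@[np.sin(th),-np.cos(th)])
E
```

```text
now [ 0.4675 -0.0138  0.3771] th 1.6346 | spin first -0.0024 dx,dy,dz cm 5.5036 11.5497 10.0077 t 17.15
stack [427.619  221.2837] 84.0 [ 0.5732 -0.0334  0.058 ]
[325.4633  75.4773] 968.0 along 0.0913 lat -0.0003
```

View pics/w7.png

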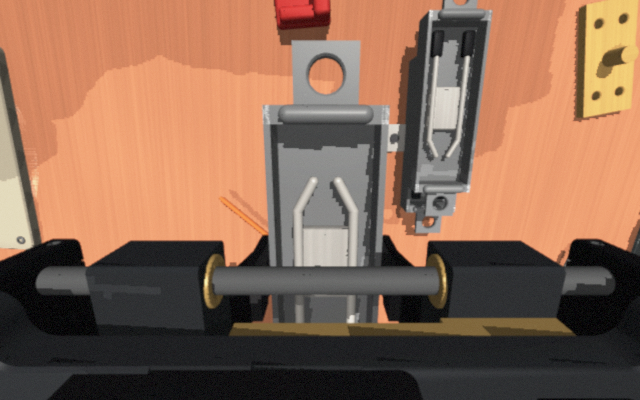

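The middle tray sits squarely over the base, shifted up the image (+y). Its near eye is at (440,202) and the base's free eye at (427,221).

```bash
python3 - <<'E'
from h import *
w=load('w7')
P(plane(w,(440,202.5),.056),'expect .5832 -.013', plane(w,(427.6,221.3),.026),'expect .5852 -.043', 'far top edge mid')
g=w['img'][190:214,426:454].sum(2).astype(int)//30
print('\n'.join(' '.join(f'{v:2d}' for v in row) for row in g[::1]))
E
```

```text
[ 0.5834 -0.0133  0.056 ] expect .5832 -.013 [ 0.585  -0.0432  0.026 ] expect .5852 -.043 far top edge mid
13 15 15 15 15 15 15 15 15 15 15 15 15 15 15 15 15 15 15 15 15 15 15 15 15 15 15 15
12 13 13 13 13 13 13 13 13 13 13 13 13 13 13 13 13 13 13 13 13 13 13 13 13 13 13 13
 9  9 10 10 10 10 10 10 10 10 10 11 11 11 11 11 11 11 10 10 10 10 10 10 10 10 10 10
 6  8  9  9  9  9  9  9  9  9 11 13 14 14 14 13 14 12 10  9  9  9 10 10  9  9  9 10
 6  8 10 10  9 10  9  9  9 10 12 15 15 15 15 15 15 14 14 14 13 14 14 14 14 14 14 14
 7 11 13 14 14 14 14 14 14 14 14 15 14 13 13 13 13 14 15 15 15 16 16 15 15 15 15 15
 8 12 15 15 15 15 16 15 15 15 14 11  9  8  8  7  8 10 12 14 15 15 15 15 16 15 16 15
 9 14 16 16 16 15 16 16 15 12  9  6  4  3  2  2  3  5  8 11 13 15 15 16 15 16 16 16
 9 14 15 16 16 16 15 15 12  9  6  4  3  2  2  3  3  5  6  7 11 14 15 15 16 15 15 15
 9 14 15 15 15 15 15 13  9  7  6  5  6  5  5  6  8 10  9  7  9 12 14 15 16 15 15 15
10 15 16 16 16 15 14 11  8  6  6  6  6  5  6  6  8 11  9  6  7 11 14 15 16 16 15 15
11 15 16 16 16 15 13  8  6  6  6  5  6  6  6  5  7  8  9  7  7 10 13 
[... 322 characters left out ...]
7  6  9 12 14 15 15 16 16 16
12 15 15 15 15 15 13 11 10  9  6  6  6  6  7  9 10  8  7  8 11 13 15 15 16 15 16 16
13 15 15 16 16 15 15 14 13 12  9  7  6  7  7  8  9  7  8 11 13 15 15 16 15 15 16 19
13 16 16 16 16 16 15 14 13 13 12  8  8  7  7  8  8  8 11 13 15 15 16 15 16 16 16 18
14 15 15 16 15 16 15 15 14 13 11  9  9  8  9  9 10 11 14 15 15 15 16 15 16 15 16 17
14 15 15 16 15 15 16 15 15 14 14 13 12 12 12 12 14 14 15 15 15 16 15 15 15 15 16 17
14 15 16 15 15 15 16 16 16 15 15 15 14 14 15 15 15 15 15 15 16 15 15 16 16 15 16 17
15 16 16 16 15 15 16 15 16 15 16 15 15 15 15 15 15 15 15 16 15 16 16 15 15 16 16 16
15 15 16 15 15 16 16 15 16 16 15 16 16 15 16 15 15 16 15 15 16 15 16 16 15 16 16 17
```

>>> {"fn": "move_arm", "kwargs": {
  "steps": [
    {"dx":1.1,"dy":2.3,"dz":0,"spin":0},
    {"dx":1.1,"dy":2.3,"dz":0,"spin":0},
    {"dx":1.1,"dy":2.3,"dz":0,"spin":0},
    {"dx":1.1,"dy":2.3,"dz":0,"spin":0},
    {"dx":1.1,"dy":2.3,"dz":2.0,"spin":0},
    {"dx":0,"dy":0,"dz":3,"spin":0},
    {"dx":0,"dy":0,"dz":3,"spin":0},
    {"dx":0,"dy":0,"dz":2,"spin":0},
    {"dx":0,"dy":0,"dz":0,"spin":0},
    {"dx":0,"dy":0,"dz":0,"spin":0},
    {"dx":0,"dy":0,"dz":0,"spin":0}
  ]
}}

```text
time: 18.3
ee_pos: [0.5797, 0.0488, 0.2802]
eef_rot: [0.683, 0.73, 0.001, 0.001]
ft_force: [-0.2, 0.1, -3.1]
width: 0.0541
grip_force: 30.0
```

```bash
python3 -c "
from h import *
go(.5791,.0488,.247,1.637)"
```

```text
now [0.5797 0.0488 0.2802] th 1.638 | spin first 0.001 dx,dy,dz cm 0.0013 -0.0564 3.3225 t 18.3
```

>>> {"fn": "move_arm", "kwargs": {
  "steps": [
    {"dx":0,"dy":-0.05,"dz":0.8,"spin":0},
    {"dx":0,"dy":0,"dz":0.9,"spin":0},
    {"dx":0,"dy":0,"dz":0.6,"spin":0},
    {"dx":0,"dy":0,"dz":0.4,"spin":0},
    {"dx":0,"dy":0,"dz":0.2,"spin":0},
    {"dx":0,"dy":0,"dz":0.2,"spin":0},
    {"dx":0,"dy":0,"dz":0,"spin":0}
  ]
}}

```text
time: 19.0
ee_pos: [0.5787, 0.0488, 0.2477]
eef_rot: [0.683, 0.73, -0.0, -0.0]
ft_force: [-0.4, 0.3, -2.6]
width: 0.0536
grip_force: 30.0
```

>>> {"fn": "move_arm", "kwargs": {
  "steps": [
    {"dx":0,"dy":0,"dz":0.2,"spin":0},
    {"dx":0,"dy":0,"dz":0.1,"spin":0},
    {"dx":0,"dy":0,"dz":0,"spin":0},
    {"dx":0,"dy":0,"dz":0,"spin":0}
  ]
}}

```text
time: 19.4
ee_pos: [0.5789, 0.0488, 0.2459]
eef_rot: [0.683, 0.73, 0.0, 0.0]
ft_force: [-2.3, -0.8, 6.5]
width: 0.0539
grip_force: 30.0
```

Seated: contact came at z 0.246, 30 mm above the middle tray. I release and go to look at the pin.

>>> {"fn": "move_arm", "kwargs": {
  "steps": [
    {"dx":0,"dy":0,"dz":0,"spin":0},
    {"dx":0,"dy":0,"dz":0,"spin":0},
    {"dx":0,"dy":0,"dz":0,"spin":0},
    {"dx":0,"dy":0,"dz":0,"spin":0},
    {"dx":0,"dy":0,"dz":-1.5,"spin":0},
    {"dx":0,"dy":0,"dz":-3,"spin":0},
    {"dx":0,"dy":0,"dz":-4.5,"spin":0},
    {"dx":0,"dy":0,"dz":-4.5,"spin":0},
    {"dx":-3.3,"dy":-3.2,"dz":-2,"spin":0},
    {"dx":-3.3,"dy":-3.2,"dz":0,"spin":0},
    {"dx":-3.3,"dy":-3.2,"dz":0,"spin":0}
  ],
  "claw": 8.7
}}

```text
time: 20.5
ee_pos: [0.4884, -0.0572, 0.4018]
eef_rot: [0.683, 0.73, 0.001, 0.001]
ft_force: [0.2, -0.6, 0.1]
width: 0.0873
grip_force: 0.0
```

>>> {"fn": "move_arm", "kwargs": {
  "steps": [
    {"dx":0,"dy":0,"dz":0,"spin":-0.137},
    {"dx":0,"dy":0,"dz":0,"spin":-0.137},
    {"dx":0,"dy":0,"dz":0,"spin":-0.137},
    {"dx":0,"dy":0,"dz":0,"spin":-0.137},
    {"dx":0,"dy":0,"dz":0,"spin":-0.137},
    {"dx":0,"dy":0,"dz":0,"spin":-0.137},
    {"dx":0,"dy":0,"dz":0,"spin":-0.137},
    {"dx":0,"dy":0,"dz":0,"spin":-0.137},
    {"dx":0,"dy":0,"dz":0,"spin":-0.137},
    {"dx":0,"dy":0,"dz":0,"spin":-0.137},
    {"dx":0,"dy":0,"dz":0,"spin":-0.137},
    {"dx":0,"dy":0,"dz":0,"spin":0}
  ],
  "claw": 4.6
}}

```text
time: 21.7
ee_pos: [0.4894, -0.0562, 0.4009]
eef_rot: [-0.002, 1.0, -0.0, 0.001]
ft_force: [-0.3, 0.7, 0.5]
width: 0.0461
grip_force: 0.0
```

```bash
python3 - <<'E'
from h import *
go(.446,-.056,.27,np.pi)
w=shot('wrist','w8'); shot('scene','sc8'); shot('side','si8')
E
```

```text
now [ 0.4894 -0.0562  0.4009] th 3.1462 | spin first 0.0046 dx,dy,dz cm 4.3436 0.0211 13.0896 t 21.7
```

View pics/w8.png

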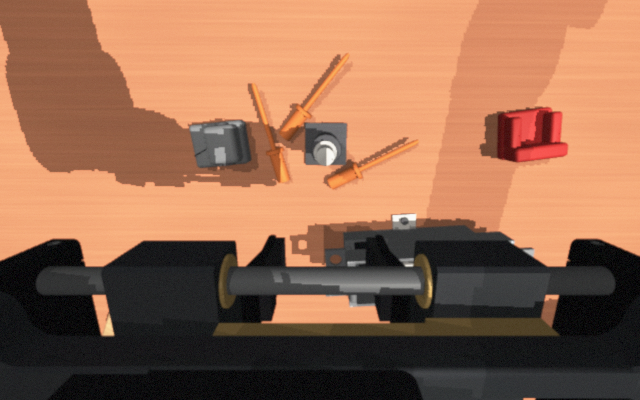

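The pin's light grip top is at about (325,150) over its dark stand, with image right being +y and up being -x. The three orange look-alikes have toppled onto the counter by themselves at (277,165), (296,125) and (345,180), well below finger height. The stack's free eye end is near (335,258).

```bash
python3 - <<'E'
from h import *
w=load('w8'); im=w['img'].astype(int)
g=im[126:174,304:350]; s=g.sum(2)//30; sat=(g[:,:,0]-g[:,:,2])>40
print('\n'.join(' '.join(' .' if t else f'{v:2d}' for v,t in zip(r_[::1],q)) for r_,q in zip(s[::2],sat[::2])))
for n,x in(('sc8',(.446,-.056)),('si8',(.446,-.056))):
    c=load(n); 
    for z in(0,.082,.122): P(n,z,proj(c,[*x,z]))
for z in (0.004,.082,.122): P(z,proj(w,[.446,-.056,z]))
E
```

```text
.  8 10 10 11 11 10 10 10 10 11 11 10 11 11 11 11 11 11 10 11 11 10 11 11 11 11 11 11 11 11 11 11 11 11 11 11 11 11 11 11 11  .  .  .  .
 .  7  7  8  8  8  7  8  8  8  8  8  9 10 10 10 10 10 10 10 10 11 11 11 11 11 10 11 11 11 11 10 10 11 11 11 11 11 11 11 10 11  .  .  .  .
 .  7  6  6  6  6  6  6  5  5  6  6  7  7  7  8  8  8  9 10 10 10 10 11 11 11 11 11 10 11 11 11 10 10 11 11 11 11 11 11 11 11  .  .  .  .
 .  7  6  6  6  6  6  5  6  6  6  6  6  6  5  5  5  5  5  5  4  5  6  6  6  7  8  9 10 10 10 10 10 10 10 10 10 10 10 11 11 11  .  .  .  .
 .  7  6  6  6  6  6  6  6  6  6  6  6  5  4  4  4  4  4  5  6  7  7  6  5  5  4  5  6  8 10 10 10 10 11 11 10 11 11 11 11 11  .  .  .  .
 .  7  6  6  6  6  6  6  6  6  6  5  5  5  7  8  9 10 10 11 11 11 10 11 10 11 10 10  9  7  6  8 10 11 11 11 11 11 11 11 11 11  .  .  .  .
 .  7  6  6  6  6  6  6  5  5  5  6  7 10 10 11 11 11 10 11 11 11 11 11 11 11 11 11 11 11 10  8  8  9 10 11 11 11 11 10 10 11  .  .  .  .
 .  7  6  6  6  6  6  6  6  6  8 10 10 10 10 10  9  8  9 11 13 13 13 12 12 11 11 11 11 11 11 11 10  9 10 11 11 11 11 11 11 12  .  .  . 
[... 1778 characters left out ...]
  .  .  .  .  .  .
 .  .  .  .  .  .  .  .  .  .  .  .  .  .  .  .  .  .  .  .  .  .  .  .  .  .  .  .  .  .  .  .  .  .  .  .  .  .  .  .  .  .  .  .  .  .
 .  .  .  .  .  .  .  .  .  .  .  .  .  .  .  .  .  .  .  .  .  .  .  .  .  .  .  .  .  .  .  .  .  .  .  .  .  .  .  .  .  .  .  .  .  .
 .  .  .  .  .  .  .  .  .  .  .  .  .  .  .  .  .  .  .  .  .  .  .  .  .  .  .  .  .  .  .  .  .  .  .  .  .  .  .  .  .  .  .  .  .  .
sc8 0 [[303.6424 171.685 ]]
sc8 0.082 [[303.3291 145.3733]]
sc8 0.122 [[303.1668 131.7441]]
si8 0 [[297.9528 253.355 ]]
si8 0.082 [[297.0857 225.9412]]
si8 0.122 [[296.6338 211.6545]]
0.004 [[325.5251 146.1633]]
0.082 [[325.7027 152.5802]]
0.122 [[325.834  157.3238]]
```

Pin: the grip-top disc is centred at (325,157), with diameter about 17 px, which fits 16 mm at z 0.122. That puts the pin at (0.446,-0.057). I go down and grip it.

>>> {"fn": "move_arm", "kwargs": {
  "steps": [
    {"dx":2.2,"dy":-0.05,"dz":0,"spin":0},
    {"dx":2.1,"dy":0,"dz":0,"spin":0},
    {"dx":0,"dy":0,"dz":2.5,"spin":0},
    {"dx":0,"dy":0,"dz":2.5,"spin":0},
    {"dx":0,"dy":0,"dz":2,"spin":0},
    {"dx":0,"dy":0,"dz":0,"spin":0},
    {"dx":0,"dy":0,"dz":0,"spin":0}
  ]
}}

```text
time: 22.55
ee_pos: [0.4467, -0.0568, 0.3305]
eef_rot: [-0.0, 1.0, 0.0, 0.0]
ft_force: [-0.9, 1.0, 0.1]
width: 0.046
grip_force: 0.0
```

```bash
python3 - <<'E'
from h import *
go(.446,-.0568,.272,np.pi)
w=shot('wrist','w9');P(proj(w,[.446,-.0568,.122]))
im=w['img'].astype(int);sat=(im[:,:,0]-im[:,:,2])>40
s=im.sum(2)//30
for r_ in range(150,300,6): print(r_,' '.join(' .' if sat[r_,c] else f'{s[r_,c]:2d}' for c in range(270,376,3)))
E
```

```text
now [ 0.4467 -0.0568  0.3305] th 3.1423 | spin first 0.0007 dx,dy,dz cm 0.0665 0.0049 5.8458 t 22.55
[[325.5098 235.3532]]
150  .  .  .  .  .  .  .  .  .  .  .  .  .  .  .  .  .  .  .  .  .  .  .  .  .  .  .  .  .  .  .  .  .  .  .  .
156  .  .  .  .  .  .  .  .  .  .  .  .  .  .  .  .  .  .  .  .  .  .  .  .  .  .  .  .  .  .  .  .  .  .  .  .
162  .  .  .  .  .  .  .  .  .  .  .  .  .  .  .  .  .  .  .  .  .  .  .  .  .  .  .  .  .  .  .  .  .  .  .  .
168  .  .  .  .  .  .  .  .  .  .  .  8  9  9  9  9  9  9  8  8  9  8  8  9  9  9  9  .  .  .  .  .  .  .  .  .
174  .  .  .  .  .  .  .  .  .  .  .  8  7  8  8  9 10 10 11 10 10 10 11 11 11 11 11  .  .  .  .  .  .  .  .  .
180  .  .  .  .  .  .  .  .  .  .  .  6  6  6  6  6  5  4  3  4  4  7 10 11 10 11 11  .  .  .  .  .  .  .  .  .
186  .  .  .  .  .  .  .  .  .  .  .  6  5  6  5  4  4  4  4  4  4  4  4  8 11 11 11  .  .  .  .  .  .  .  .  .
192  .  .  .  .  .  .  .  .  .  .  .  6  6  6  4  4  4  3  3  4  4  3  4  5  9 10 10  .  .  .  .  .  .  .  .  .
198  .  .  .  .  .  .  .  .  .  .  .  6  5  5  4  4  6  6  6  5  6  6  4  4  7  9
[... 1122 characters left out ...]
.  .  .  .  .  .  3  1  1  2
264  1  2  1  2  2  .  .  .  .  .  .  .  .  .  .  .  .  .  .  .  .  .  .  .  .  .  .  .  .  .  .  .  4  2  1  1
270  6  6  6  6  6  6  6  7  6  6  7  6  6  6  6  7  6  6  6  6  6  6  6  6  6  6  6  6  6  6  6  6  6  6  6  6
276  8 10 10  9  9 10 10 10  9 10  9 10 10  9 10 10 10 10  9 10 10  9 10  9 10 10  9 10  9 10 10 10 10  9 10 10
282  7  9  9  9  9  9  9 12 12 12 12 12 12 12 12 12 12 12 12 12 12 12 13 12 12 12 12 12 12 12 12 12 12 12 12 12
288  7  6  7  7  7  7  6  6  6  6  6  6  6  7  6  7  7  6  6  7  7  6  9 13 13 13 13 13 13 13 13 13 13 13 13 13
294  5  4  5  .  .  7  6  6  6  6  7  6  6  6  6  5  6  6  6  6  5  6  6  7  6  7  5  5  5  5  5  5  5  5  5  4
```

The second view matches the prediction: top disc at (325,235). I go down and close.

>>> {"fn": "move_arm", "kwargs": {
  "steps": [
    {"dx":0.05,"dy":0,"dz":2,"spin":0},
    {"dx":0,"dy":0,"dz":2,"spin":0},
    {"dx":0,"dy":0,"dz":1.2,"spin":0},
    {"dx":0,"dy":0,"dz":0.6,"spin":0},
    {"dx":0,"dy":0,"dz":0,"spin":0},
    {"dx":0,"dy":0,"dz":0,"spin":0}
  ]
}}

```text
time: 23.2
ee_pos: [0.4464, -0.0569, 0.2726]
eef_rot: [-0.001, 1.0, -0.0, 0.001]
ft_force: [0.3, -0.6, 0.5]
width: 0.0456
grip_force: 0.0
```

>>> {"fn": "move_arm", "kwargs": {
  "steps": [
    {"dx":0,"dy":0,"dz":0,"spin":0},
    {"dx":0,"dy":0,"dz":0,"spin":0},
    {"dx":0,"dy":0,"dz":0,"spin":0},
    {"dx":0,"dy":0,"dz":0,"spin":0},
    {"dx":0,"dy":0,"dz":0,"spin":0},
    {"dx":0,"dy":0,"dz":0,"spin":0}
  ],
  "claw": 1.0,
  "squeeze": 25
}}

```text
time: 23.8
ee_pos: [0.4461, -0.0568, 0.2719]
eef_rot: [-0.001, 1.0, 0.0, 0.0]
ft_force: [-0.5, 0.1, 0.8]
width: 0.0155
grip_force: 25.0
```

>>> {"fn": "move_arm", "kwargs": {
  "steps": [
    {"dx":0,"dy":0,"dz":-1.5,"spin":0},
    {"dx":0,"dy":0,"dz":-3,"spin":0},
    {"dx":0,"dy":0,"dz":-3.5,"spin":0},
    {"dx":0,"dy":0,"dz":-3.5,"spin":0},
    {"dx":0,"dy":0,"dz":-3.3,"spin":0},
    {"dx":-3,"dy":0.23,"dz":0,"spin":0},
    {"dx":-3,"dy":0.23,"dz":0,"spin":0},
    {"dx":-3,"dy":0.23,"dz":0,"spin":0},
    {"dx":-3,"dy":0.23,"dz":0,"spin":0},
    {"dx":-3,"dy":0.23,"dz":0,"spin":0},
    {"dx":-2.9,"dy":0.23,"dz":0,"spin":0},
    {"dx":0,"dy":0,"dz":0,"spin":0}
  ]
}}

```text
time: 25.0
ee_pos: [0.6272, -0.042, 0.418]
eef_rot: [-0.002, 1.0, 0.0, -0.001]
ft_force: [-0.4, 0.1, -1.3]
width: 0.015
grip_force: 25.0
```

```bash
python3 - <<'E'
from h import *
go(.5852,-.0432,.36,np.pi)
w=shot('wrist','w10'); p=telemetry.read_state()['ee_pos']
for e in eyes(w,.086): P(*e)
P('pred eye top/base',proj(w,[[.5852,-.0432,.088],[.5852,-.0432,.028]]),'pred tip,collar',proj(w,[[*p[:2],p[2]-.266],[*p[:2],p[2]-.19]]))
E
```

```text
now [ 0.6272 -0.042   0.418 ] th 3.1447 | spin first 0.0032 dx,dy,dz cm 4.1991 -0.1161 5.7993 t 25.0
[324.0771 150.3994] 60.5 [ 0.582  -0.0431  0.086 ]
pred eye top/base [[323.9569 153.8028]
 [324.0529 148.7292]] pred tip,collar [[324.7564 210.6383]
 [324.8338 246.2431]]
```

View pics/w10.png

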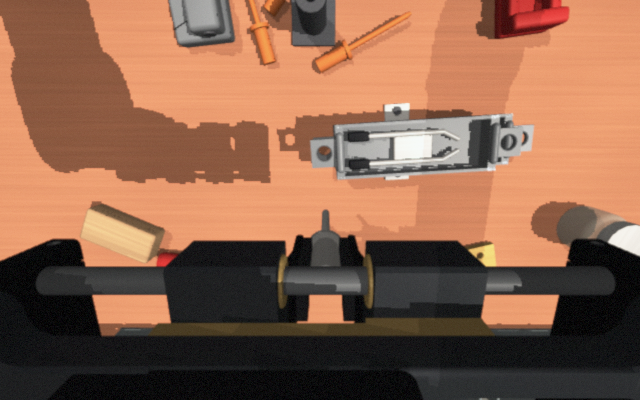

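The view shows the held pin upright with its tip at (325,211), as predicted (324.8,210.6), and the stack straight with its free top eye at (323,153). I check the eye's ring for its exact centre.

```bash
python3 - <<'E'
from h import *
w=load('w10'); g=w['img'][136:172,306:342].astype(int); s=g.sum(2)//30
print('\n'.join(f'{136+i} '+' '.join(f'{v:2d}' for v in r_) for i,r_ in enumerate(s)))
E
```

```text
136  9  9  9 10  9 10  9  9 10  9  9  9  9  9  9  9  9  9  9  8  9  9  9  9  9  9  8  7  6  7  9 12 14 17 18 16
137  9  9  9 10  9  9  9  9  9  9  8  9  9  9  9  9  9  9  9  9  9  9  9  9  9  9  9  8  6  6  9 12 15 17 19 16
138  9  9  9 10  9  9  9  9  9  9  9  9  9  9  9  9  9  9  9  9  9  9  9 10 10 11 11 10  7  7  9 12 14 17 18 17
139  9  9  9 10  9  9 10 10 11 10 11 11 12 11 11 11 13 13 13 14 14 14 15 15 15 15 15 13  9  7  9 12 14 17 18 17
140  9  9  9 10 13 14 14 15 14 15 15 15 15 15 15 15 15 16 16 16 16 16 16 17 17 17 16 14 10  9  9 12 14 16 18 17
141  9  9  9 11 14 16 16 16 16 16 16 16 16 16 16 16 16 16 16 17 17 16 16 16 17 17 17 14 10  8  9 12 14 16 18 17
142 10  9  9 10 14 16 16 16 16 16 16 16 16 16 16 17 16 16 16 17 17 17 16 16 17 17 16 14  9  8  9 12 14 16 18 17
143  9  9 10 10 13 16 16 16 16 16 16 16 16 16 17 17 16 16 16 17 17 16 16 17 16 17 16 14  9  8  9 11 14 16 18 17
144  9  9  9 10 13 16 16 16 16 16 16 16 16 16 17 16 16 16 16 16 16 16 16 16 17 16 16 14 10  8  9 11 14 16 18 18
145  9  9 10 10 13 16 16 16 16 16 16 16 16 16 16 14 13 13 13 13 14 14 16 16 16 16 16 14 10  
[... 2231 characters left out ...]
6 14  9  9  8  9 11 13 16 18
166 17 17 17 17 16 17 16 16 16 16 16 16 16 16 16 16 16 16 16 16 16 16 17 16 16 16 16 13  9  8  8  8 11 13 16 18
167 17 16 16 17 17 17 17 16 16 16 16 16 16 16 16 17 16 17 16 17 17 17 17 17 17 17 16 14 11  9  7  8 11 13 15 18
168 17 17 17 17 17 17 17 17 17 17 17 17 17 17 17 17 17 17 17 17 17 17 17 17 17 17 16 15 13 10  7  8 11 13 15 18
169 17 17 17 17 17 17 17 17 17 17 17 17 17 17 17 17 17 17 17 17 17 17 17 17 17 17 16 15 14 12  8  7 10 13 15 18
170 17 17 17 17 17 17 17 17 17 17 17 17 17 17 17 17 17 17 17 17 17 17 17 17 17 17 16 15 15 13  9  8 10 12 14 16
171 17 17 17 17 17 17 17 17 17 17 17 17 17 17 17 17 17 17 17 17 17 17 17 17 17 17 16 15 15 14 11 10 11 11 13 13
```

The eye ring is centred at (323.7,153), within 1 px of the prediction. I move over the eye at (0.585,-0.0434).

>>> {"fn": "move_arm", "kwargs": {
  "steps": [
    {"dx":1.4,"dy":-0.1,"dz":0,"spin":0},
    {"dx":1.4,"dy":0,"dz":0,"spin":0},
    {"dx":1.4,"dy":0,"dz":0,"spin":0},
    {"dx":0,"dy":0,"dz":2,"spin":0},
    {"dx":0,"dy":0,"dz":2,"spin":0},
    {"dx":0,"dy":0,"dz":0,"spin":0},
    {"dx":0,"dy":0,"dz":0,"spin":0}
  ]
}}

```text
time: 25.75
ee_pos: [0.5826, -0.0439, 0.3803]
eef_rot: [-0.001, 1.0, -0.0, -0.0]
ft_force: [-0.6, 0.0, -1.4]
width: 0.0146
grip_force: 25.0
```

```bash
python3 -c "
from h import *
go(.585,-.0434,.278,np.pi)"
```

```text
now [ 0.5826 -0.0439  0.3803] th 3.1435 | spin first 0.002 dx,dy,dz cm -0.2397 0.0528 10.2317 t 25.75
```

>>> {"fn": "move_arm", "kwargs": {
  "steps": [
    {"dx":-0.22,"dy":0.05,"dz":0,"spin":0},
    {"dx":0,"dy":0,"dz":0.5,"spin":0},
    {"dx":0,"dy":0,"dz":1,"spin":0},
    {"dx":0,"dy":0,"dz":1,"spin":0},
    {"dx":0,"dy":0,"dz":1,"spin":0},
    {"dx":0,"dy":0,"dz":1,"spin":0},
    {"dx":0,"dy":0,"dz":0,"spin":0},
    {"dx":0,"dy":0,"dz":0,"spin":0}
  ]
}}

```text
time: 26.55
ee_pos: [0.5852, -0.0433, 0.3346]
eef_rot: [-0.001, 1.0, 0.0, -0.0]
ft_force: [-0.0, -1.0, -1.1]
width: 0.0152
grip_force: 25.0
```

```bash
python3 -c "
from h import *
go(.585,-.0434,.278,np.pi)"
```

```text
now [ 0.5852 -0.0433  0.3346] th 3.1439 | spin first 0.0023 dx,dy,dz cm 0.0203 -0.0146 5.6573 t 26.55
```

>>> {"fn": "move_arm", "kwargs": {
  "steps": [
    {"dx":0,"dy":0,"dz":0.8,"spin":0},
    {"dx":0,"dy":0,"dz":0.8,"spin":0},
    {"dx":0,"dy":0,"dz":0.8,"spin":0},
    {"dx":0,"dy":0,"dz":0.8,"spin":0},
    {"dx":0,"dy":0,"dz":0.8,"spin":0},
    {"dx":0,"dy":0,"dz":0.8,"spin":0},
    {"dx":0,"dy":0,"dz":0.4,"spin":0},
    {"dx":0,"dy":0,"dz":0,"spin":0}
  ]
}}

```text
time: 27.35
ee_pos: [0.585, -0.0433, 0.2821]
eef_rot: [-0.001, 1.0, 0.0, -0.001]
ft_force: [0.3, 0.3, -0.0]
width: 0.015
grip_force: 25.0
```

>>> {"fn": "move_arm", "kwargs": {
  "steps": [
    {"dx":0,"dy":0,"dz":0.2,"spin":0},
    {"dx":0,"dy":0,"dz":0.1,"spin":0},
    {"dx":0,"dy":0,"dz":0,"spin":0}
  ]
}}

```text
time: 27.65
ee_pos: [0.5852, -0.0433, 0.2799]
eef_rot: [-0.001, 1.0, -0.0, 0.0]
ft_force: [0.7, -0.4, -0.5]
width: 0.0154
grip_force: 25.0
```

>>> {"fn": "move_arm", "kwargs": {
  "steps": [
    {"dx":0,"dy":0,"dz":0.1,"spin":0},
    {"dx":0,"dy":0,"dz":0.1,"spin":0},
    {"dx":0,"dy":0,"dz":0,"spin":0}
  ]
}}

```text
time: 27.95
ee_pos: [0.5854, -0.0434, 0.2782]
eef_rot: [-0.001, 1.0, -0.0, 0.0]
ft_force: [-0.6, 0.6, 3.0]
width: 0.0157
grip_force: 26.5
```

Contact is 3 N with the collar at lug height. I open a little and go straight up.

>>> {"fn": "move_arm", "kwargs": {
  "steps": [
    {"dx":0,"dy":0,"dz":-0.02,"spin":0},
    {"dx":0,"dy":0,"dz":0,"spin":0},
    {"dx":0,"dy":0,"dz":0,"spin":0}
  ],
  "claw": 2.6
}}

```text
time: 28.25
ee_pos: [0.5854, -0.0441, 0.2785]
eef_rot: [-0.001, 1.0, -0.0, 0.0]
ft_force: [-0.1, -2.9, 5.9]
width: 0.0246
grip_force: 2.3
```

>>> {"fn": "move_arm", "kwargs": {
  "steps": [
    {"dx":0,"dy":0,"dz":-1,"spin":0},
    {"dx":0,"dy":0,"dz":-2,"spin":0},
    {"dx":0,"dy":0,"dz":-3,"spin":0},
    {"dx":0,"dy":0,"dz":-4,"spin":0},
    {"dx":-2,"dy":0,"dz":-3,"spin":0},
    {"dx":-2,"dy":0,"dz":0,"spin":0},
    {"dx":0,"dy":0,"dz":0,"spin":0},
    {"dx":0,"dy":0,"dz":0,"spin":0}
  ]
}}

```text
time: 29.05
ee_pos: [0.625, -0.0426, 0.4077]
eef_rot: [-0.001, 1.0, 0.0, -0.001]
ft_force: [0.1, -1.2, -0.4]
width: 0.0263
grip_force: 0.0
```

```bash
python3 - <<'E'
from h import *
w=shot('wrist','w11'); s=shot('scene','s11'); i=shot('side','i11')
im=np.zeros((600,800,3),np.uint8)
im[:300,:400]=cv2.resize(w['img'][80:230,230:430],(400,300),interpolation=cv2.INTER_CUBIC)
im[:300,400:]=cv2.resize(s['img'][150:240,270:390],(400,300),interpolation=cv2.INTER_CUBIC)
im[300:,:400]=cv2.resize(i['img'][160:250,270:390],(400,300),interpolation=cv2.INTER_CUBIC)
im[300:,400:]=cv2.resize(s['img'],(400,300))
cv2.imwrite('pics/c11.png',im[:,:,::-1])
for n,c in(('w',w),('s',s),('i',i)): P(n,proj(c,[[.5852,-.0433,.128],[.5852,-.0433,.088]]))
E
```

```text
w [[324.4489 162.2462]
 [324.4664 156.9925]]
s [[291.8005 163.9218]
 [292.2253 178.1339]]
i [[338.6483 185.8927]
 [338.2152 199.6037]]
```

View pics/c11.png

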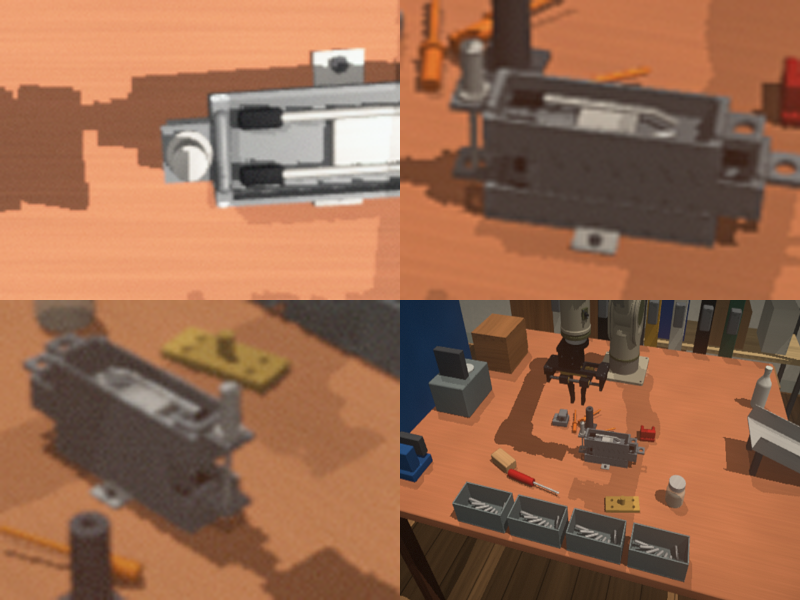

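The pin stands upright with its collar on the top lug. In both outside views its rod runs down into the bottom lug's eye, at scene crop (475,130) and side crop (232,460). The trays are stacked level and flush, and nothing touches the robot, so I hand it in.

```bash
python3 -c "
from h import *
print(job.close_job())"
```

```text
the job is handed in; nothing more can be done
None
```

Both loose trays are stacked brick fashion on the bottom tray and locked with the steel pin, its collar resting on the top lug, and the job was handed in after about 29 s of the 72 s allowed; the three orange look-alikes toppled onto the counter early in the run, not from any contact I know of, and I left them there.

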